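# Third hand: press a trivet board against a sprung fence

### The job

I am about to screw a hanging hook to the cream trivet board. First fix the holding fixture to the worktop by pumping its red-tipped suction lever through at least three full strokes, all the way down and all the way back up; then stand the board upright on the fixture's plate, centred on the black sprung fence and flat against it, and press it until the pointer is in the green field, without driving the fence to its stop. Finish while still holding it there with that steady push, lever up, and leave the salt shaker, jug and spice jar where they are.

Things in the scene. Friction and masses are not known exactly. Their poses are not given: they have to be found in the camera images.
- board: loose cream melamine trivet board, 22 x 78 x 140 mm, about 0.24 kg, standing on a 22 x 78 mm edge. Origin: centre of its underside; x through the 22 mm thickness, y along the 78 mm width, z up the 140 mm. Take it by the top edge across the 22 mm. Either large face may go against the fence.
- fixture: fixed aluminium and grey fixture, origin on the worktop, x = pressing direction (away from the robot), y left. Plate x -90..100, y -135..65 mm, top (the board stands on it) at z = 10 mm. Spring housing behind the fence: x 64..96, y -40..40, up to z = 91 mm. Left of the fence a ledge (x 20..80, y 47..61, top z = 61 mm) bears the scale: yellow, green, red along +x. Pump on the right.
- fence_face (a point): centre of the fence's black rubber front face, 78 mm wide and 60 mm high (fixture z 28..88 mm); at rest at x = 20, y = 0, z = 58 mm of the fixture, moving with the fence. x points into the fence, as the fixture's x. The board's face is to lie on it, so the board's centre line is then 11 mm in front.
- fence (a joint): travel of the sprung fence along the fixture's +x, m: 0 at rest, 0.034 at its stop. Spring 500 N/m, no preload: 20 mm takes 10 N. The pointer is in the green field from 12 to 28 mm (6 to 14 N).
- pump_arm (a joint): pump lever angle, rad: 0 up at rest, 0.6 fully down (stop); a spring returns it. Pivot at x = 45, y = -95, z = 48 mm of the fixture; the arm points to the fixture's -x (to the robot). At rest it rises 0.45 rad above level towards its end; fully down it slopes 0.15 rad below level. Fully down takes about 7 N at the pad.
- lever_pad (a point): centre of the upper face of the red pad (40 x 36 mm) at the end of the pump lever, 110 mm from the pivot along the arm and 8 mm above the arm's centre line; it sinks about 64 mm over a full stroke. (All the work stands in an alcove: tall solid side walls at world y = 0.30 and y = -0.27 from x = 0.27 on, so the arm must come in from the front.)
- salt: bystander: glass salt shaker with a grey cap, 44 x 44 x 90 mm, origin centre of underside
- jug: bystander: small white porcelain jug, 44 x 54 x 78 mm, origin centre of underside
- dark_spice: bystander: glass spice jar with a black cap, 41 x 41 x 105 mm, origin centre of underside

How it is judged:
By the outcome, as a careful person would: the job done as asked, in the order asked, and still so for the second after the job is handed in, while the arm keeps its last pose, push and grip.
It also fails if it takes over 72 s, if anything falls off the work surface, if the arm or the gripper's body presses on something with over 40 N, if the wrist force passes 120 N, or if a joint passes its speed limit or range.

### The arm

A 6-joint arm with a two-finger parallel gripper is mounted at the origin on a cart in front of the work surface, level with it; the furniture and walls round the work are solid. World frame = base frame: x ahead of the robot, y to its left, z up, the work surface at z = 0. Lengths are in m, angles in rad, forces in N, time in s.
With the tool pointing down it reaches from about 0.35 to 0.775 m from the base axis. Payload 7.3 kg.
Tool frame: the origin (TCP) lies at the centre of the arm's flange, where the gripper is bolted on; the fingertips stand 178 mm ahead of it and the grasp point (between the pads) lies 159 mm ahead of it (tip_extent is the distance from the TCP to the fingertips, in m); z points along the fingers, y is the line along which they close (so a half turn about z gives the same grasp; the last joint's range is limited). The gripper opens to 92 mm and grips with 3 to 60 N. Pads are 19 mm wide; open, the fingers measure 130 mm over their backs; the gripper's body (75 mm by 190 mm) begins 47 mm behind the grasp point.
Start: joints at [1.143, 0.342, 1.524, -0, 1.275, -0.146], TCP at [0.146, 0.504, 0.405] pointing down, gripper open.
Joint ranges: [-2.53, 2.53], [-0.77, 2.02], [0.04, 2.7], [-1, 4.14], [0.28, 2.66], [-3.11, 3.11]. Speed limits (rad/s): [2.57, 2.57, 3.14, 3.14, 3.14, 3.14].

### API

Orientations are given as [roll, pitch, yaw] about the fixed x, y, z axes, in that order (R = Rz(yaw) Ry(pitch) Rx(roll)).
In Python, from cell import * gives the robot as it stands.
- The arm moves only by the tool arm_command, never from a script. Its arguments are lists of equal length, an entry for each row: "xyz": the shift along the world's x, y, z in mm, a list of three; "spin": the turn about the world's z in degrees. In form: {"xyz": [[tx, ty, tz], ...], "spin": [spin, ...]}. A call has 1 to 20 rows; each row shifts and turns the commanded pose from where the row before left it; what a row does not reach is not made up. A row lasts 1/10 s, in which the tool goes at most 50 mm and 8.59 degrees, less where a joint would pass 70% of its speed; a pose out of reach is approached as far as the arm can. A call with a gripper value outside its range is refused whole. "jaw" is the opening, from -1 (shut) to 1 (fully open), set as the call begins (left out, the last holds). The fingers move at their own pace and stop on an object; "squeeze" is the grip in N (left out, the last holds). Time passes only in rows, so rows that do not move let the fingers close. It gives the time, the measured TCP pose, the force, the opening and the grip force at its end, in the units of the state.
- observe(): the state, without advancing time (a new reading comes with each control period).
- read_camera(name): name is "scene" or "top"; returns a dict with "img" (384x512x3 uint8, red, green, blue), "depth" (384x512 float32, m along the optical axis (not along the pixel's ray), 0 where there is no reading), "fx", "fy", "cx", "cy" (pixels), "world_from_camera" (4x4, takes a point from camera to world coordinates). Camera axes: x right, y up, looking along -z (the intrinsics and any distortion apply to the point x, -y, -z); pixel columns grow to the right and rows downward; lengths in m; the calibration is good to about 2 mm. A picture is of the moment at which its call begins.
- hand_in(): hands the job in; it is judged then, once.
The state is a dict: "time": time; "qpos": joint angles; "qvel": joint speeds; "joint_efforts": joint torques, N m; "tool_pos": TCP position; "tool_rot": TCP orientation; "contact_force": force on the tool from outside, world axes, zero at the start; "torque": the same for the moment, N m; "opening": finger opening in m; "grip_force": force on a finger pad.
Only numpy, scipy, OpenCV 4.12 (cv2) and the standard library are available. Lean on these libraries where they do the work, as an engineer would, in place of code of your own. Each camera call takes 0.05 s, during which the arm holds its last target. There are 200 camera calls.

## Working session

There is one attempt and no reset: what is moved stays moved. The work goes in short steps, Python scripts to look and compute and a tool call to move; the robot and the scene stay as the last step left them, time stands still between calls to the robot, and variables do not carry over. Pictures are saved under pics/ and viewed, at most 10 in all, crops included, and the job is handed in when it is done.

Besides the shell and the picture viewer there is one more tool, called as a command line: name --pt "numbers of a row" for each row, then --argument value for the rest. arm_command: Moves the arm, as the interface text tells. Its arguments: {"type":"object","properties":{"xyz":{"type":"array","items":{"type":"array","items":{"type":"number"}}},"spin":{"type":"array","items":{"type":"number"}},"jaw":{"type":"number"},"squeeze":{"type":"number"}},"required":["xyz","spin"]}

```bash
mkdir -p pics; cat > h.py <<'E'
from cell import *
import numpy as np, cv2
def save(n,f,box=None,s=1):
    c=read_camera(n);np.savez('/tmp/'+n+'.npz',**c)
    im=c['img'][:,:,::-1]
    if box: im=im[box[1]:box[3],box[0]:box[2]]
    cv2.imwrite('pics/'+f,cv2.resize(im,None,fx=s,fy=s,interpolation=cv2.INTER_CUBIC))
    return c
def pts(c):
    d=c['depth'];v,u=np.mgrid[:384,:512]
    p=np.stack([(u-c['cx'])/c['fx']*d,-(v-c['cy'])/c['fy']*d,-d],-1)
    T=c['world_from_camera'];return p@T[:3,:3].T+T[:3,3]
def load(n): return dict(np.load('/tmp/'+n+'.npz'))
E
python3 - <<'E'
from h import *
for n in('scene','top'):
    c=save(n,n+'0.png',s=1.5);print(n,c['world_from_camera'].round(3),[k for k in c])
s=observe();print(s)
E
```

```text
scene [[ 0.091  0.681 -0.727 -0.064]
 [-0.996  0.055 -0.073 -0.008]
 [-0.01   0.73   0.683  0.731]
 [ 0.     0.     0.     1.   ]] ['img', 'depth', 'fx', 'fy', 'cx', 'cy', 'world_from_camera']
top [[ 0.017  0.991 -0.136  0.48 ]
 [-1.     0.014 -0.021  0.024]
 [-0.019  0.136  0.991  0.927]
 [ 0.     0.     0.     1.   ]] ['img', 'depth', 'fx', 'fy', 'cx', 'cy', 'world_from_camera']
{'time': 0.1, 'qpos': array([ 1.14303395e+00,  3.42621859e-01,  1.52493052e+00, -3.97044362e-06,
        1.27539589e+00, -1.46005576e-01]), 'qvel': array([-0.00099515, -0.0008207 , -0.00287401, -0.00048643,  0.0015164 ,
       -0.00193661]), 'joint_efforts': array([-2.19267258e-05, -4.32003808e+01, -2.44695354e+01,  7.18491711e-02,
        5.25767764e-02, -4.33873311e-05]), 'tool_pos': array([0.14590124, 0.5041861 , 0.40412733]), 'tool_rot': array([-3.14025090e+00, -1.93469197e-04,  2.85983688e+00]), 'contact_force': array([-0.49022952,  0.39102382, -0.11321347]), 'torque': array([-0.04012842, -0.00489194, -0.00576649]), 'grip_force': 0.0, 'opening': 0.09232490453526704}
```

View pics/scene0.png

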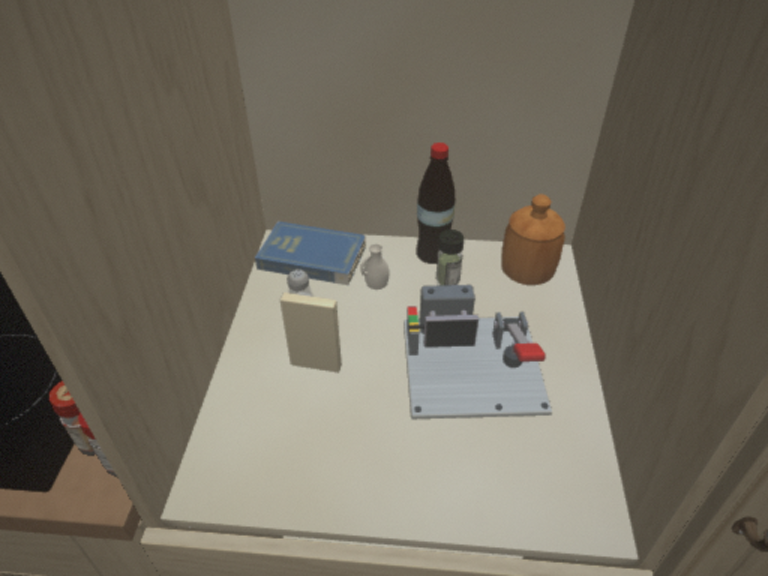

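View pics/top0.png

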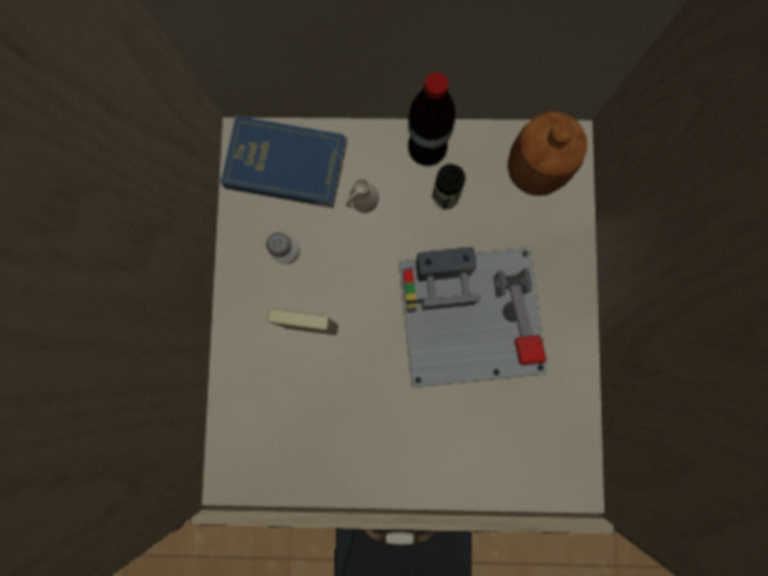

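The scene picture shows the board at about (312,332), with the salt shaker behind it. The fixture is at about (475,365), with the red pad at (530,352). In the top view the board's top edge is at (299,320), the plate corners are near (402,258), (528,249), (545,373) and (415,384), and the red pad is at (531,350).

```bash
cat > m.py <<'E'
from h import *
def rect(P,name):
    r=cv2.minAreaRect((P[:,:2]*1000).astype(np.float32));print(name,len(P),np.round(r[0],1),np.round(r[1],1),round(r[2],2),'zmed',np.median(P[:,2]).round(4))
for n in('top','scene'):
    c=load(n);P=pts(c);ok=c['depth']>0;X,Y,Z=P[...,0],P[...,1],P[...,2];im=c['img'].astype(int)
    print(n)
    reg=ok&(X>.3)&(X<.8)&(abs(Y)<.26)
    b=reg&(Z>.132)&(Z<.15)&(Y>.05)&(X<.58); 
    if b.any(): rect(P[b],'boardtop')
    # hand-picked areas (1.5x pics)
    m=reg&(abs(Z-.010)<.004)&(Y<.05)&(Y>-.25)&(X<.7)
    m=cv2.morphologyEx(m.astype(np.uint8),cv2.MORPH_OPEN,np.ones((3,3)))>0
    if m.any(): rect(P[m],'plate')
    red=reg&(im[...,0]>120)&(im[...,1]<60)&(Y<-.05)&(X<.6)
    rect(P[red],'pad');print(P[red].mean(0).round(4))
    tops=reg&(Z>.05)&(X<.72)
    k,l,st,ce=cv2.connectedComponentsWithStats(tops.astype(np.uint8))
    for i in range(1,k):
        if st[i,4]>40:
            Q=P[l==i];print(ce[i].round()*1.5,st[i,4],Q.min(0).round(3),Q.max(0).round(3))
    rub=reg&(Z>.03)&(Z<.085)&(im.max(-1)<50)&(abs(Y+.06)<.07)&(X<.6)
    if rub.sum()>20: rect(P[rub],'rubber')
E
python3 m.py
```

```text
top
boardtop 379 [538.4 150. ] [77.2 18. ] 83.15 zmed 0.1389
plate 5015 [556.5 -88.3] [189.5 199.3] 6.82 zmed 0.0093
pad 202 [ 507.4 -154.7] [28.7 28.1] 6.67 zmed 0.1031
[ 0.5071 -0.1547  0.103 ]
[280.5 246. ] 261 [0.631 0.173 0.05 ] [0.665 0.207 0.091]
[441. 276.] 1253 [ 0.561 -0.088  0.05 ] [0.645 0.015 0.093]
[522.  319.5] 854 [ 0.486 -0.174  0.05 ] [ 0.621 -0.118  0.111]
[301.5 321. ] 474 [0.525 0.111 0.051] [0.551 0.188 0.143]
rubber 35 [574.9 -58.6] [ 16.9 131.9] 10.4 zmed 0.0678
scene
boardtop 282 [537.2 151.7] [76.9 20.8] 85.02 zmed 0.1378
plate 3801 [553.9 -85.9] [188.1 198.6] 7.28 zmed 0.0083
pad 19 [ 492.3 -146.4] [38.5 18.3] 53.41 zmed 0.1036
[ 0.4914 -0.1479  0.1033]
[450.  256.5] 74 [ 0.715 -0.057  0.05 ] [ 0.72  -0.038  0.104]
[307.5 315. ] 1456 [0.522 0.113 0.05 ] [0.661 0.21  0.141]
[444. 312.] 1355 [ 0.559 -0.088  0.05 ] [0.644 0.016 0.09 ]
[520.5 337.5] 487 [ 0.484 -0.172  0.05 ] [ 0.619 -0.117  0.11 ]
```

arm_command --pt "-5 -18 0" --pt "-5 -18 0" --pt "-5 -18 0" --pt "-5 -18 0" --pt "-5 -18 0" --pt "-5 -18 0" --pt "-5 -18 0" --pt "-5 -18 0" --pt "-5 -18 0" --pt "-5 -18 0" --pt "0 0 0" --pt "0 0 0" --pt "0 0 0" --pt "0 0 0" --pt "0 0 0" --spin '[-8, -8, -8, -8, -8, -8, -8, -8, -8, -8, -8, -8, -8, -8, 0]' --jaw -1

```text
time: 1.6
tool_pos: [0.0959, 0.3242, 0.4046]
tool_rot: [3.141, 0.001, 0.904]
contact_force: [-0.3, -0.3, -0.2]
opening: 0.0008
grip_force: 0.0
```

```bash
python3 - <<'E'
from h import *
for n in('top','scene'):
    c=load(n);P=pts(c);X,Y,Z=P[...,0],P[...,1],P[...,2]
    if n=='scene':
        # front face of board
        b=(Z>.02)&(Z<.13)&(X>.5)&(X<.56)&(Y>.11)&(Y<.19)
        Q=P[b];
        for k in range(3):
            A=np.c_[Q[:,1:],np.ones(len(Q))];w=np.linalg.lstsq(A,Q[:,0],rcond=None)[0];r=Q[:,0]-A@w;Q=Q[abs(r)<.003]
        print('face x=ay+bz+c',w.round(4),np.degrees(np.arctan(w[0])),len(Q),r.std(), 'y ext',np.percentile(Q[:,1],[1,99]), 'x at y=.15,z=.07',w@[.15,.07,1])
        b=(Z>.03)&(Z<.085)&(X>.54)&(X<.585)&(Y>-.1)&(Y<-.005);Q=P[b]
        for k in range(4):
            A=np.c_[Q[:,1:],np.ones(len(Q))];w=np.linalg.lstsq(A,Q[:,0],rcond=None)[0];r=Q[:,0]-A@w;Q=Q[abs(r)<.004]
        print('fence',w.round(4),len(Q),np.percentile(Q[:,1],[1,99]),'x at y=-.051,z=.058',w@[-.051,.058,1])
s=observe();print(s['qpos'].round(3))
E
```

```text
face x=ay+bz+c [ 0.1152 -0.0006  0.5118] 6.5739411489258694 1114 0.000990385877858794 y ext [0.11472063 0.18898047] x at y=.15,z=.07 0.5290804556858079
fence [-0.1128  0.0039  0.561 ] 599 [-0.08707861 -0.01133734] x at y=-.051,z=.058 0.566987014189306
[ 1.055 -0.011  1.963 -0.     1.19   1.722]
```

arm_command --pt "15 -13 0" --pt "15 -13 0" --pt "15 -13 0" --pt "15 -13 0" --pt "14 -10 0" --pt "14 -10 0" --pt "14 -10 0" --pt "13 -10 0" --pt "12 -13 0" --pt "12 -13 0" --pt "12 -13 0" --pt "12 -13 0" --pt "10 -18 0" --pt "10 -18 0" --pt "9 -18 0" --pt "9 -18 0" --pt "5 -20 0" --pt "5 -20 0" --pt "5 -20 0" --pt "5 -20 0" --spin '[-1, -1, -1, -1, -1, -1, -1, -1, -1, -1, -1, -1, 6, 6, 6, 6, 6, 6, 6, 6]'

```text
time: 3.6
tool_pos: [0.317, 0.0275, 0.4046]
tool_rot: [-3.141, -0.0, 1.542]
contact_force: [-0.1, 0.4, 1.0]
opening: 0.0004
grip_force: 0.0
```

arm_command --pt "18.5 -18 -8.5" --pt "18.5 -18 -8.5" --pt "18.5 -18 -8.5" --pt "18.5 -18 -8.5" --pt "18.5 -18 -8.5" --pt "18.5 -18 -8.5" --pt "18.5 -18 -8.5" --pt "18.5 -18 -8.5" --pt "18.5 -18 -8.5" --pt "18.5 -18 -8.5" --pt "0 0 0" --spin '[0.85, 0.85, 0.85, 0.85, 0.85, 0.85, 0.85, 0.85, 0.85, 0.85, 0]'

```text
time: 4.7
tool_pos: [0.5033, -0.1535, 0.3182]
tool_rot: [-3.141, -0.0, 1.684]
contact_force: [0.8, 0.5, 0.9]
opening: 0.0003
grip_force: 0.0
```

```bash
python3 - <<'E'
from h import *
save('scene','s1.png',s=1.5)
E
```

```text
(no output)
```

View pics/s1.png

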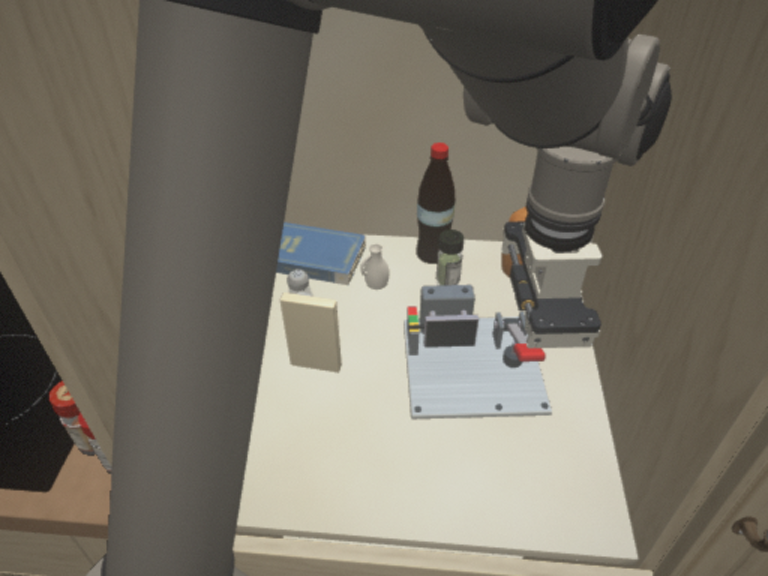

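```bash
python3 - <<'E'
from h import *
c=load('scene');T=np.linalg.inv(c['world_from_camera'])
for z in(.318,.27,.206,.14):
    p=T@[.503,-.1535,z,1];print(z,(1.5*(c['cx']+c['fx']*p[0]/-p[2])).round(),(1.5*(c['cy']-c['fy']*p[1]/-p[2])).round(),'depth',-p[2])
d=c['depth'];P=pts(c)
for u,v in((560,265),(560,318),(560,338),(520,270),(570,180),(531,351)): print((u,v),P[int(v/1.5),int(u/1.5)].round(3))
for k in ('fx','fy','cx','cy'):print(k,c[k])
E
```

```text
0.318 560.0 220.0 depth 0.6836796263731213
0.27 553.0 253.0 depth 0.7164718106606158
0.206 543.0 293.0 depth 0.7601947230439419
0.14 534.0 330.0 depth 0.8052839764392469
(560, 265) [ 0.452 -0.15   0.298]
(560, 318) [ 0.42  -0.156  0.247]
(560, 338) [ 0.415 -0.16   0.222]
(520, 270) [ 0.519 -0.122  0.227]
(570, 180) [ 0.468 -0.145  0.392]
(531, 351) [ 0.496 -0.154  0.107]
fx 412.6192185289647
fy 412.6192185289647
cx 252.60956108937665
cy 192.53284877824976
```

arm_command --pt "-0.5 0 -12" --pt "-0.5 0 -12" --pt "-0.5 0 -12" --pt "-0.5 0 -12" --pt "-0.5 0 -12" --pt "-0.5 0 -12" --pt "-0.5 0 -12" --pt "0 0 -6" --pt "0 0 0" --spin '[0, 0, 0, 0, 0, 0, 0, 0, 0]'

```text
time: 5.65
tool_pos: [0.498, -0.1517, 0.2287]
tool_rot: [-3.139, -0.001, 1.682]
contact_force: [-5.2, -1.7, 6.2]
opening: 0.0004
grip_force: 3.0
```

arm_command --pt "0 0 -3" --pt "0 0 -3" --pt "0 0 0" --spin '[0, 0, 0]'

```text
time: 5.95
tool_pos: [0.498, -0.1517, 0.2234]
tool_rot: [-3.14, -0.001, 1.682]
contact_force: [-4.8, -0.2, 6.0]
opening: 0.0004
grip_force: 3.3
```

arm_command --pt "0 0 -2" --pt "0 0 -2" --pt "0 0 0" --spin '[0, 0, 0]'

```text
time: 6.25
tool_pos: [0.4981, -0.1517, 0.2196]
tool_rot: [-3.141, -0.0, 1.682]
contact_force: [-3.1, -0.8, 6.6]
opening: 0.0006
grip_force: 3.4
```

arm_command --pt "0 0 -2" --pt "0 0 -1" --pt "0 0 0" --spin '[0, 0, 0]'

```text
time: 6.55
tool_pos: [0.4981, -0.1517, 0.2179]
tool_rot: [-3.141, 0.0, 1.682]
contact_force: [-6.9, 0.3, 16.8]
opening: 0.0004
grip_force: 8.9
```

arm_command --pt "0 0 -2" --pt "0 0 0" --spin '[0, 0]'

```text
time: 6.75
tool_pos: [0.4981, -0.1516, 0.2171]
tool_rot: [3.142, 0.0, 1.682]
contact_force: [-11.3, 2.6, 28.5]
opening: 0.0004
grip_force: 15.0
```

arm_command --pt "0 0 13" --pt "0 0 13" --pt "0 0 13" --pt "0 0 13" --pt "0 0 14" --pt "0 0 14" --pt "0 0 0" --pt "0 0 0" --pt "0 0 0" --pt "0 0 -14" --pt "0 0 -14" --pt "0 0 -13" --pt "0 0 -13" --pt "0 0 -13" --pt "0 0 -9" --pt "0 0 -3" --pt "0 0 0" --pt "0 0 0" --spin '[0, 0, 0, 0, 0, 0, 0, 0, 0, 0, 0, 0, 0, 0, 0, 0, 0, 0]'

```text
time: 8.55
tool_pos: [0.4979, -0.1516, 0.2172]
tool_rot: [-3.14, -0.0, 1.682]
contact_force: [-8.7, 2.0, 25.7]
opening: 0.0004
grip_force: 13.1
```

arm_command --pt "0 0 13" --pt "0 0 13" --pt "0 0 13" --pt "0 0 13" --pt "0 0 14" --pt "0 0 14" --pt "0 0 0" --pt "0 0 0" --pt "0 0 0" --pt "0 0 -14" --pt "0 0 -14" --pt "0 0 -13" --pt "0 0 -13" --pt "0 0 -13" --pt "0 0 -10" --pt "0 0 -3" --pt "0 0 0" --pt "0 0 0" --spin '[0, 0, 0, 0, 0, 0, 0, 0, 0, 0, 0, 0, 0, 0, 0, 0, 0, 0]'

```text
time: 10.35
tool_pos: [0.4978, -0.1516, 0.2172]
tool_rot: [-3.14, -0.0, 1.682]
contact_force: [-8.6, 1.5, 25.7]
opening: 0.0003
grip_force: 13.3
```

arm_command --pt "0 0 13" --pt "0 0 13" --pt "0 0 13" --pt "0 0 13" --pt "0 0 14" --pt "0 0 14" --pt "0 0 0" --pt "0 0 0" --pt "0 0 0" --pt "0 0 -14" --pt "0 0 -14" --pt "0 0 -13" --pt "0 0 -13" --pt "0 0 -13" --pt "0 0 -10" --pt "0 0 -3" --pt "0 0 0" --pt "0 0 0" --spin '[0, 0, 0, 0, 0, 0, 0, 0, 0, 0, 0, 0, 0, 0, 0, 0, 0, 0]'

```text
time: 12.15
tool_pos: [0.4978, -0.1516, 0.2172]
tool_rot: [-3.14, -0.0, 1.682]
contact_force: [-8.5, 1.1, 24.9]
opening: 0.0006
grip_force: 13.3
```

arm_command --pt "0 0 13" --pt "0 0 13" --pt "0 0 13" --pt "0 0 13" --pt "0 0 14" --pt "0 0 14" --pt "0 0 15" --pt "0 0 15" --pt "0 0 15" --pt "0 0 15" --spin '[0, 0, 0, 0, 0, 0, 0, 0, 0, 0]'

```text
time: 13.15
tool_pos: [0.4983, -0.1517, 0.3552]
tool_rot: [-3.14, -0.001, 1.682]
contact_force: [-0.0, -0.4, 0.9]
opening: 0.0003
grip_force: 0.0
```

arm_command --pt "2.5 20 0" --pt "2.5 20 0" --pt "2.5 20 0" --pt "2.5 20 0" --pt "2.5 20 0" --pt "3 20 0" --pt "3 20 0" --pt "3 20 0" --pt "3 20 0" --pt "3 20 0" --pt "3 20 0" --pt "3 20 0" --pt "3 20 0" --pt "3 22 0" --pt "1.5 20 0" --pt "0 0 0" --pt "0 0 0" --spin '[-1, -1, -1, -1, -1, -1, -1, -1, -1, -1, -1, -1, -1, 0, 0, 0, 0]' --jaw 1

```text
time: 14.85
tool_pos: [0.5393, 0.1503, 0.3548]
tool_rot: [-3.14, 0.001, 1.456]
contact_force: [0.3, 0.3, 0.1]
opening: 0.092
grip_force: 0.0
```

```bash
python3 - <<'E'
from h import *
c=save('top','t1.png',s=1.5)
P=pts(c);im=c['img'].astype(int)
red=(im[...,0]>120)&(im[...,1]<60)&(P[...,1]<-.1)&(P[...,0]<.6)&(P[...,0]>.4)
print(red.sum(),P[red].mean(0))
s=observe();print(s['tool_pos'],np.degrees(s['tool_rot']),s['opening'])
E
```

```text
243 [ 0.507074   -0.15448344  0.10317921]
[0.53937351 0.14980258 0.3550011 ] [-1.79930587e+02  4.62220122e-02  8.33612192e+01] 0.09145127217120565
```

View pics/t1.png

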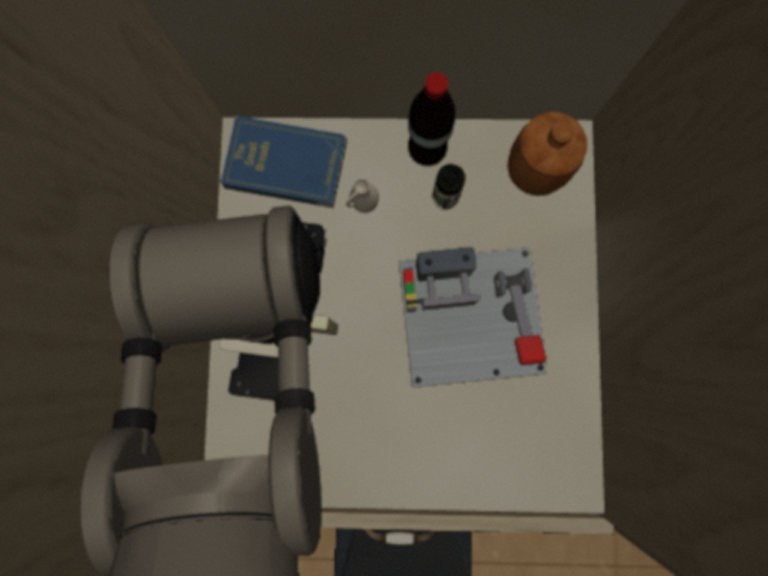

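The top view shows the lever back up, with its pad at (531,350). The gripper straddles the board, whose end shows at (325,323).

arm_command --pt "0 0 -12" --pt "0 0 -12" --pt "0 0 -12" --pt "0 0 -12" --pt "0 0 -12" --pt "0 0 -12" --pt "0 0 -8" --pt "0 0 -6" --pt "0 0 0" --spin '[0, 0, 0, 0, 0, 0, 0, 0, 0]'

```text
time: 15.8
tool_pos: [0.5393, 0.1503, 0.2689]
tool_rot: [-3.14, 0.0, 1.455]
contact_force: [-0.4, 0.3, -0.7]
opening: 0.0921
grip_force: 0.0
```

arm_command --pt "0 0 0" --pt "0 0 0" --pt "0 0 0" --pt "0 0 0" --pt "0 0 0" --pt "0 0 0" --pt "0 0 0" --pt "0 0 0" --spin '[0, 0, 0, 0, 0, 0, 0, 0]' --jaw -1 --squeeze 50

```text
time: 16.6
tool_pos: [0.5395, 0.1503, 0.2697]
tool_rot: [3.142, 0.0, 1.455]
contact_force: [0.5, 0.4, -0.8]
opening: 0.0321
grip_force: 0.0
```

arm_command --pt "0 0 0" --pt "0 0 0" --pt "0 0 0" --pt "0 0 0" --pt "0 0 0" --pt "0 0 0" --spin '[0, 0, 0, 0, 0, 0]'

```text
time: 17.2
tool_pos: [0.5394, 0.1503, 0.2697]
tool_rot: [-3.142, 0.0, 1.455]
contact_force: [0.1, 0.3, -0.2]
opening: 0.0178
grip_force: 50.0
```

arm_command --pt "0 0 5" --pt "0 0 8" --pt "0 0 8" --pt "0 0 8" --pt "0 0 8" --pt "0 0 8" --pt "0 0 8" --pt "0 0 7" --pt "0 0 0" --pt "0 0 0" --spin '[0, 0, 0, 0, 0, 0, 0, 0, 0, 0]'

```text
time: 18.2
tool_pos: [0.5394, 0.1503, 0.3297]
tool_rot: [3.141, 0.0, 1.455]
contact_force: [0.7, 0.5, -2.0]
opening: 0.018
grip_force: 50.0
```

```bash
python3 - <<'E'
from h import *
s=observe();print(s['tool_pos'],np.degrees(s['tool_rot']),s['opening'],s['contact_force'],s['torque'])
c=save('scene','s2.png',box=(150,120,400,300),s=3)
c=save('top','t2.png')
E
```

```text
[0.53940714 0.15028218 0.32974128] [1.79992942e+02 2.15471505e-03 8.33552901e+01] 0.018008957798186235 [ 0.72918458  0.47225872 -2.01632394] [-0.13519284  0.04499928  0.05086444]
```

View pics/s2.png

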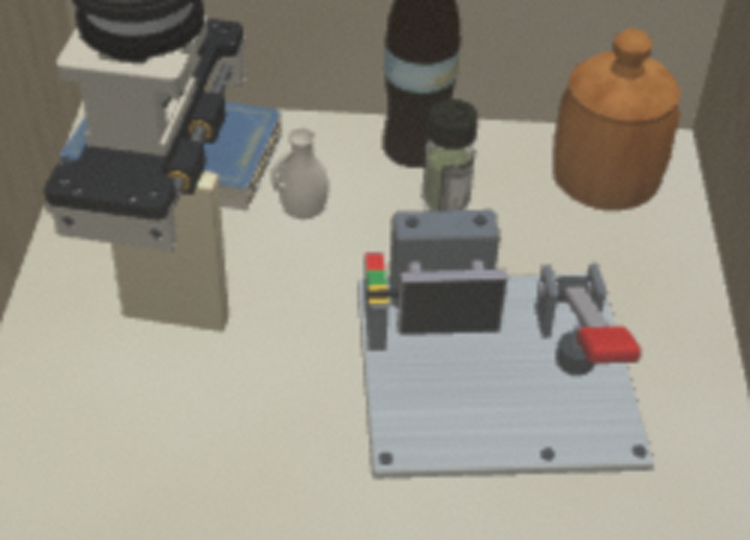

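The crop shows the board held upright at about (170,250), the lever up at (610,345), and the fence free at (450,305).

```bash
cat > bd.py <<'E'
from h import *
def board(cx,cy,z0,z1):
    c=read_camera('scene');P=pts(c);Q=P[(abs(P[...,0]-cx)<.035)&(abs(P[...,1]-cy)<.06)&(P[...,2]>z0)&(P[...,2]<z1)]
    Q=Q[Q[:,0]<cx+.0]
    for k in range(4):
        A=np.c_[Q[:,1:]-[cy,.1],np.ones(len(Q))];w=np.linalg.lstsq(A,Q[:,0],rcond=None)[0];r=Q[:,0]-A@w;Q=Q[abs(r)<.003]
    print('face x at cy,z.1: %.4f yaw %.2f tilt(dx/dz) %.2f deg n %d'%(w[2],-np.degrees(np.arctan(w[0])),np.degrees(np.arctan(w[1])),len(Q)),'y',np.percentile(Q[:,1],[.5,99.5]).round(4),'z',np.percentile(Q[:,2],[.5,99.5]).round(4))
E
python3 - <<'E'
from bd import *
board(.5394,.150,.05,.12)
s=observe();print(s['tool_pos'])
# fence again at several frames
for k in range(2):
  for n in ('scene',):
    c=read_camera(n);P=pts(c);b=(P[...,2]>.035)&(P[...,2]<.083)&(abs(P[...,0]-.567)<.015)&(abs(P[...,1]+.051)<.045);Q=P[b]
    for _ in range(4):
        A=np.c_[Q[:,1:]-[-.051,.058],np.ones(len(Q))];w=np.linalg.lstsq(A,Q[:,0],rcond=None)[0];r=Q[:,0]-A@w;Q=Q[abs(r)<.003]
    print('fence',w[2],-np.degrees(np.arctan(w[0])),np.degrees(np.arctan(w[1])),np.percentile(Q[:,1],[.5,99.5]))
c=read_camera('scene');P=pts(c)
m=(abs(P[...,2]-.01)<.004)&(abs(P[...,1]+.08)<.14)&(P[...,0]<.6)&(P[...,0]>.42)
m=cv2.morphologyEx(m.astype(np.uint8),cv2.MORPH_OPEN,np.ones((3,3)))
cn=max(cv2.findContours(m,0,2)[0],key=cv2.contourArea)[:,0]
W=P[cn[:,1],cn[:,0]]
L=W[(W[:,1]>.0)&(W[:,0]<.58)&(W[:,0]>.475)];p=np.polyfit(L[:,0],L[:,1],1);print('left edge',p,np.degrees(np.arctan(p[0])))
F=W[(W[:,0]<.49)&(W[:,1]<-.0)&(W[:,1]>-.16)];p=np.polyfit(F[:,1],F[:,0],1);print('front edge',p,np.degrees(np.arctan(p[0])))
E
```

```text
face x at cy,z.1: 0.5295 yaw -6.68 tilt(dx/dz) 0.03 deg n 654 y [0.1141 0.1908] z [0.06   0.1196]
[0.53934185 0.15028278 0.32925538]
fence 0.5669439398141973 6.53265003415126 0.14535593870528016 [-0.08750828 -0.01115089]
fence 0.5669589823833973 6.950548281648398 0.38900262065611113 [-0.08769922 -0.01115656]
left edge [ 0.09806644 -0.04411967] 5.600884210175183
front edge [-0.11698963  0.4538363 ] -6.672680441228989
```

arm_command --pt "-2 -10 0" --pt "-2 -17 0" --pt "-2 -17 0" --pt "-2 -17 0" --pt "-2 -17 0" --pt "-2 -17 0" --pt "-2 -17 0" --pt "-2 -17 0" --pt "-2 -17 0" --pt "-1 -17 0" --pt "0 -17 0" --pt "0 -14 0" --pt "0 -8 0" --pt "0 -4 0" --pt "0 0 0" --pt "0 0 0" --spin '[1, 1, 1, 1, 1, 1, 1, 1, 1, 1, 1, 1, 1, 0.3, 0, 0]'

```text
time: 20.1
tool_pos: [0.5204, -0.0554, 0.3297]
tool_rot: [-3.142, -0.0, 1.687]
contact_force: [0.0, -0.3, -1.8]
opening: 0.0179
grip_force: 50.0
```

arm_command --pt "0 0 -8" --pt "0 0 -8" --pt "0 0 -8" --pt "0 0 -8" --pt "0 0 -6" --pt "0 0 -4" --pt "0 0 0" --pt "0 0 0" --spin '[0, 0, 0, 0, 0, 0, 0, 0]'

```text
time: 20.9
tool_pos: [0.5206, -0.0558, 0.2878]
tool_rot: [3.141, 0.0, 1.687]
contact_force: [0.1, -0.3, -2.1]
opening: 0.0177
grip_force: 50.0
```

```bash
python3 - <<'E'
from bd import *
s=observe();print(s['tool_pos'],np.degrees(s['tool_rot']),s['contact_force'])
board(s['tool_pos'][0],s['tool_pos'][1],.025,.085)
save('scene','s3.png',box=(150,120,400,300),s=3)
save('top','t3.png',box=(200,100,400,280),s=3)
E
```

```text
[ 0.52055565 -0.05575492  0.28783628] [1.79983138e+02 5.20269764e-03 9.66504569e+01] [ 0.09887258 -0.30041217 -2.1204427 ]
face x at cy,z.1: 0.5113 yaw 6.53 tilt(dx/dz) -0.02 deg n 663 y [-0.0926 -0.0164] z [0.0255 0.0842]
```

View pics/s3.png

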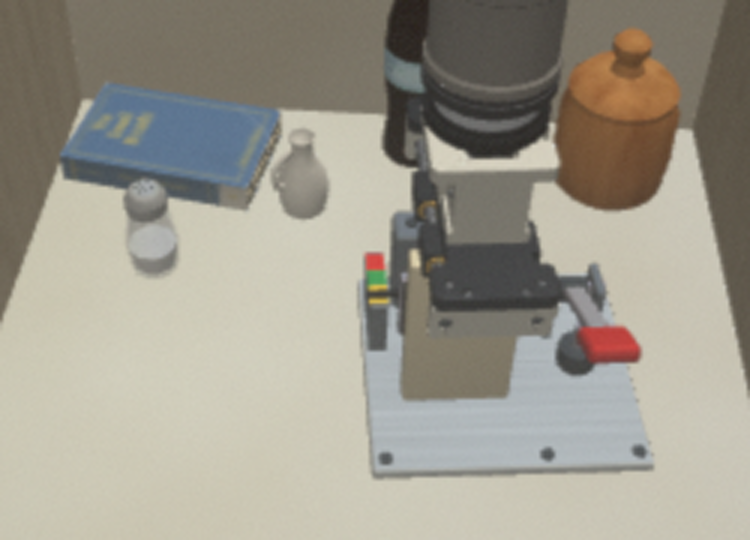

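View pics/t3.png

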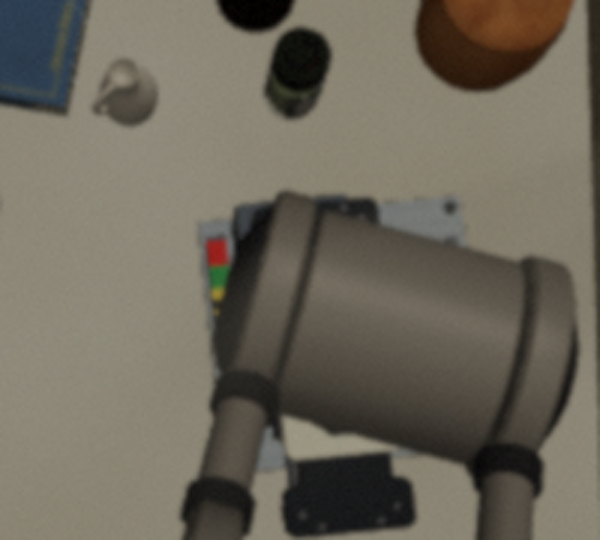

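arm_command --pt "0.2 -1.4 -3" --pt "0 0 -3" --pt "0 0 -1" --pt "0 0 0" --spin '[0, 0, 0, 0]'

```text
time: 21.45
tool_pos: [0.5206, -0.0571, 0.2804]
tool_rot: [-3.141, -0.0, 1.687]
contact_force: [-0.7, -0.6, -0.9]
opening: 0.0173
grip_force: 50.0
```

arm_command --pt "0 0 -0.7" --pt "0 0 0" --spin '[0, 0]'

```text
time: 21.65
tool_pos: [0.5207, -0.0571, 0.28]
tool_rot: [3.142, -0.0, 1.687]
contact_force: [-0.4, 0.5, -2.7]
opening: 0.0177
grip_force: 50.0
```

arm_command --pt "0 0 -0.7" --pt "0 0 0" --spin '[0, 0]'

```text
time: 21.85
tool_pos: [0.5207, -0.0571, 0.2797]
tool_rot: [3.141, 0.0, 1.687]
contact_force: [0.4, 0.2, 0.2]
opening: 0.0178
grip_force: 50.0
```

arm_command --pt "3 0.35 0" --pt "4 0.47 0" --pt "4 0.47 0" --pt "4 0.47 0" --pt "4 0.47 0" --pt "4 0.47 0" --pt "3 0.35 0" --pt "2 0.23 0" --pt "0 0 0" --spin '[0, 0, 0, 0, 0, 0, 0, 0, 0]'

```text
time: 22.75
tool_pos: [0.5484, -0.0538, 0.2797]
tool_rot: [-3.14, 0.0, 1.687]
contact_force: [-3.9, -0.2, 5.2]
opening: 0.0179
grip_force: 50.0
```

arm_command --pt "2 0.23 0" --pt "2 0.23 0" --pt "2 0.23 0" --pt "2 0.23 0" --pt "0 0 0" --spin '[0, 0, 0, 0, 0]'

```text
time: 23.25
tool_pos: [0.5564, -0.0529, 0.2797]
tool_rot: [-3.14, 0.0, 1.687]
contact_force: [-3.6, -0.2, 4.9]
opening: 0.0174
grip_force: 50.0
```

```bash
python3 - <<'E'
from bd import *
s=observe();print(s['tool_pos'],np.degrees(s['tool_rot']),s['contact_force'],s['torque'])
board(s['tool_pos'][0],s['tool_pos'][1],.025,.095)
E
```

```text
[ 0.55638972 -0.05290505  0.27968083] [-1.79919410e+02  2.17070121e-03  9.66685198e+01] [-3.62157788 -0.150344    4.89043474] [-0.17738909  1.13776547 -0.05152243]
face x at cy,z.1: 0.5470 yaw 6.50 tilt(dx/dz) 0.36 deg n 641 y [-0.0896 -0.0134] z [0.0256 0.0929]
```

arm_command --pt "0 0 0.4" --pt "2 0.23 0" --pt "2 0.23 0" --pt "2 0.23 0" --pt "2 0.23 0" --pt "2 0.23 0" --pt "0 0 0" --pt "0 0 0" --spin '[0, 0, 0, 0, 0, 0, 0, 0]'

```text
time: 24.1
tool_pos: [0.5662, -0.0518, 0.2797]
tool_rot: [-3.139, -0.0, 1.687]
contact_force: [-7.4, -0.7, 4.5]
opening: 0.0176
grip_force: 50.0
```

```bash
python3 - <<'E'
from bd import *
s=observe();print(s['tool_pos'],np.degrees(s['tool_rot']),s['contact_force'],s['torque'])
board(s['tool_pos'][0],s['tool_pos'][1],.025,.095)
E
```

```text
[ 0.56615104 -0.05178143  0.27968987] [-1.79848520e+02 -7.83321533e-03  9.66829652e+01] [-7.38502406 -0.71754797  4.54509581] [-0.36715933  1.54614468  0.09306258]
face x at cy,z.1: 0.5560 yaw 5.77 tilt(dx/dz) -0.25 deg n 572 y [-0.0883 -0.0123] z [0.0255 0.0939]
```

arm_command --pt "0 0 0.4" --pt "2 0.23 0" --pt "2 0.23 0" --pt "2 0.23 0" --pt "2 0.23 0" --pt "2 0.23 0" --pt "0 0 0" --pt "0 0 0" --spin '[0, 0, 0, 0, 0, 0, 0, 0]'

```text
time: 24.95
tool_pos: [0.5755, -0.0507, 0.2797]
tool_rot: [-3.136, -0.0, 1.688]
contact_force: [-10.4, -2.1, 4.4]
opening: 0.0179
grip_force: 50.0
```

```bash
python3 - <<'E'
from bd import *
s=observe();print(s['tool_pos'],np.degrees(s['tool_rot']),s['contact_force'],s['torque'])
for _ in range(3):board(s['tool_pos'][0],s['tool_pos'][1],.025,.095)
save('scene','s4.png',box=(250,170,375,270),s=6)
E
```

```text
[ 0.57545337 -0.05074332  0.27969462] [-1.79681059e+02 -2.57676971e-02  9.66872457e+01] [-10.40804627  -2.07590744   4.39365451] [-0.56035633  2.16882772  0.1344682 ]
face x at cy,z.1: 0.5652 yaw 5.75 tilt(dx/dz) 0.37 deg n 688 y [-0.0873  0.0077] z [0.0254 0.0935]
face x at cy,z.1: 0.5650 yaw 5.81 tilt(dx/dz) 0.07 deg n 696 y [-0.0875  0.0076] z [0.0253 0.0914]
face x at cy,z.1: 0.5651 yaw 5.70 tilt(dx/dz) 0.36 deg n 700 y [-0.0872  0.0076] z [0.0252 0.0927]
```

View pics/s4.png

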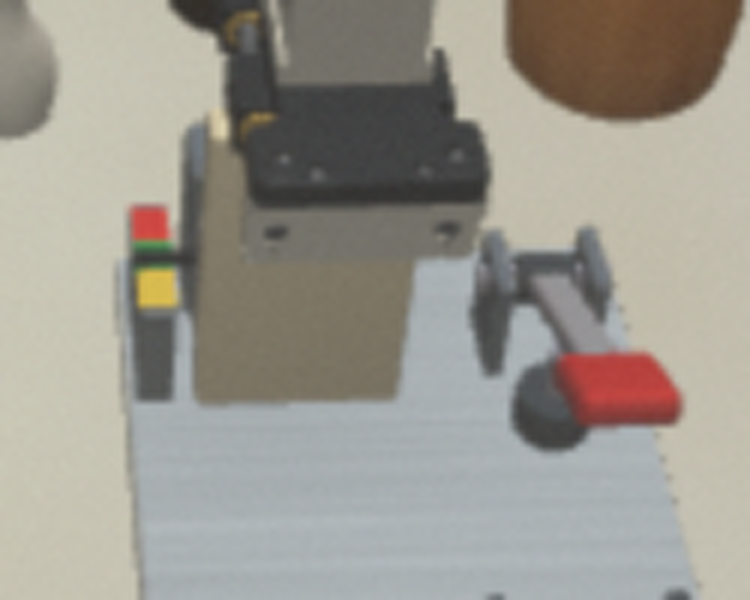

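The crop shows the pointer in the middle of the green field at (180,257), the lever up at (620,385), and the board upright at (300,330).

```bash
python3 - <<'E'
from bd import *
R=[]
for _ in range(6):
    c=read_camera('scene');P=pts(c);Q=P[(abs(P[...,0]-.565)<.012)&(P[...,1]>-.082)&(P[...,1]<-.018)&(P[...,2]>.025)&(P[...,2]<.085)]
    for k in range(5):
        A=np.c_[Q[:,1:]-[-.051,.058],np.ones(len(Q))];w=np.linalg.lstsq(A,Q[:,0],rcond=None)[0];r=Q[:,0]-A@w;Q=Q[abs(r)<.003]
    R.append([w[2],-np.degrees(np.arctan(w[0])),np.degrees(np.arctan(w[1])),len(Q)])
    for lo,hi in((.03,.05),(.05,.075)):
        m=(abs(P[...,0]-.567)<.012)&(P[...,2]>lo)&(P[...,2]<hi)&(P[...,1]<-.005)&(P[...,1]>-.1);R[-1]+=list(np.percentile(P[m][:,1],[.5,99.5]))
print(np.mean(R,0).round(4));s=observe();print(s['contact_force'],s['time'])
E
```

```text
[ 5.6480e-01  6.6842e+00  4.4450e-01  5.2950e+02 -8.7500e-02 -9.7000e-03
 -8.7600e-02 -1.1100e-02]
[-9.82000943 -1.8794996   5.53681014] 25.45
```

arm_command --pt "0 0 0" --pt "0 0 0" --pt "0 0 0" --pt "0 0 0" --pt "0 0 0" --spin '[0, 0, 0, 0, 0]'

```text
time: 25.95
tool_pos: [0.5755, -0.0507, 0.2797]
tool_rot: [-3.136, -0.0, 1.687]
contact_force: [-10.2, -2.0, 5.2]
opening: 0.0175
grip_force: 50.0
```

```bash
python3 -c "
from cell import *
s=observe();print(s['tool_pos'],s['contact_force']);print(hand_in())"
```

```text
[ 0.57545032 -0.05074528  0.27971555] [-10.20399631  -1.9722457    5.18359955]
the job is handed in; nothing more can be done
None
```

I pumped the lever through four full strokes. The board stands centred and flat against the fence, pushed about 20 mm (about 10 N) so the pointer is mid-green. The lever is up and the salt shaker, jug and spice jar are untouched. I handed the job in at about 26 s with the push held; no verdict came back.

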